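# Stand a display frame up on its kickstand

## Robot

A 6-joint arm with a two-finger parallel gripper is mounted at the origin on the work surface. World frame = base frame: x ahead of the robot, y to its left, z up, the work surface at z = 0. Lengths are in m, angles in degrees, forces in N, time in s.
With the tool pointing down it reaches from about 0.375 to 0.9 m from the base axis. Payload 3.1 kg.
Tool frame: the origin (TCP) lies at the very end of the fingers, on their centre line; the grasp point (between the pads) lies 19 mm behind it; z points along the fingers, y is the direction in which the jaws open and shut (so a half turn about z gives the same grasp; the last joint's range is limited). The gripper opens to 87 mm and grips with 3 to 60 N. Pads are 19 mm wide; open, the fingers measure 117 mm over their backs; the gripper's body (75 mm by 190 mm) begins 51 mm behind the grasp point.
Start: joints at [-84.483, 30.224, 82.088, -0, 67.689, -10.227], TCP at [0.17, -0.602, 0.223] pointing down, gripper open.
Joint ranges: [-176.69, 176.69], [-43.24, 126.21], [12.49, 139.97], [-82, 262], [0, 151.66], [-163.58, 163.58]. Speed limits (degrees/s): [159.86, 159.86, 180, 180, 180, 180].

## Interface

Orientations are given as a 3x3 rotation matrix whose columns are the frame's x, y, z axes.
In Python, from rig import bot gives the robot as it stands. The module is installed in compiled form; this text tells all that it offers.
- The arm moves only by the tool play_rows, never from a script. Its argument "targets" is a list of rows, each a list of 7 numbers: the closure, from 0 (fully open) to 1 (shut), then the shift along the world's x, y, z in m, then the turn, a rotation vector about the world's x, y, z in rad. A call has 1 to 12 rows; each row shifts and turns the commanded pose from where the row before left it; what a row does not reach is not made up. A row lasts 1/8 s, in which the tool goes at most 62.5 mm and 10.7 degrees, less where a joint would pass 70% of its speed; a pose out of reach is approached as far as the arm can. A call with a gripper value outside its range is refused whole. The fingers move at their own pace and stop on an object; the grip force is fixed at half the most. Time passes only in rows, so rows that do not move let the fingers close. It gives the time, the measured TCP pose, the force and the opening at its end, in the units of the state.
- bot.read_state(): the state, without advancing time (a new reading comes with each control period).
- bot.capture(name): name is "side" or "top" or "wrist"; returns the picture (420x560x3 uint8, blue, green, red); there is no depth.
- bot.get_calibration(name): a dict with "fx", "fy", "cx", "cy" (pixels), "k1" (the pictures are not rectified: a ray, as slopes to the right and down, at radius r is drawn at 1 + k1 r^2 times it, then the intrinsics apply), "R" (3x3) and "t" (3): a world point X has camera coordinates R X + t. Camera axes: x right, y down, z forward; pixel columns grow to the right and rows downward; lengths in m; the calibration is good to about 2 mm. A picture is of the moment at which its call begins: read the wrist's pose just before it. get_calibration takes no time and is no camera call; for the wrist camera it gives the pose at the moment of the call.
- bot.hand_in(): hands the job in, once; it reports no verdict.
The state is a dict: "time_s": time; "joint_positions": joint angles; "qvel": joint speeds; "tau": joint torques, N m; "position": TCP position; "tcp_rot": TCP orientation; "force": force on the tool from outside, world axes, zero at the start; "moment": the same for the moment, N m; "opening": opening from 0.0 (shut) to 1.0 (fully open).
Only numpy, scipy, OpenCV 4.12 (cv2) and the standard library are available. Lean on these libraries where they do the work, as an engineer would, in place of code of your own. Each camera call takes 0.05 s, during which the arm holds its last target. There are 200 camera calls.

## Task

Two leather-backed display frames lie face down on the shop table. Take the one that has a folding steel leg on its back: with the frame still lying there, swing its leg fully open, then stand that frame up so that it leans back on the open leg, and let go. Leave the other frame, which has no leg, where it is.

Things in the scene. Friction and masses are not known exactly. Their poses are not given: they have to be found in the camera images.
- frame: The frame with the leg: leather-backed board 130 mm tall, 110 wide, 16 thick (its bottom lip, on the face side, 4 thick), 0.3 to 0.5 kg, lying face down. Origin: centre of its face (underside). x: bottom edge to top; y: across; z: out of the back (up). To stand, it swings about its bottom edge to vertical, then 15 to 20 deg further towards its back, until the open leg's foot meets the table.
- frame_grip (a point): Centre of the round wooden dowel handle at that frame's top: 16 mm diameter, 40 mm long along the frame's y, ends free, on a neck 16 mm wide. 28 mm beyond the top edge, 158 mm from the bottom edge, 8 mm above the face. Axes as the frame. Pinched gently by its two ends it turns between the fingers, so the frame swings up without turning the gripper.
- leg_foot (a point): Centre of the steel leg's foot: cross bar 10 mm diameter, 30 mm long along the frame's y, ends free, on a flat leg 18 mm wide, 6 thick. 96 mm from the hinge, whose axis is along the frame's y, 35 mm from the frame's centre towards the top (100 mm from the bottom edge), 5 mm above the back. Folded, the foot is at the bottom edge. x: foot to hinge; y: along the bar.
- leg (a joint): Angle of the leg, rad: 0 folded flat on the frame's back, growing as the foot swings away from the back, to a stop at 0.75 (fully open). Starts at 0.1 to 0.3. The hinge is lightly stiff (0.03 N m) and stays where it is left.
- sample_center (a point): Centre of the other frame: same board and dowel handle, lying face down, but without a leg. Axes as the first frame. To be left alone.

How it is judged:
By the outcome, as a careful person would: the job done as asked, in the order asked, and still so for the second after the job is handed in, with the robot touching nothing.
It also fails if it takes over 42 s, if anything falls off the work surface, if the arm or the gripper's body presses on something with over 40 N, if the wrist force passes 120 N, or if a joint passes its speed limit or range.

## Working session

There is one attempt and no reset: what is moved stays moved. The work goes in short steps, Python scripts to look and compute and a tool call to move; the robot and the scene stay as the last step left them, time stands still between calls to the robot, and variables do not carry over. Pictures are saved under pics/ and viewed, about 8 in all and at most 12, crops included, and the job is handed in when it is done.

Besides the shell and the picture viewer there is one more tool, called after "Request:" by a JSON object that holds its "op" and its "data", one argument or row to a line. play_rows: Moves the arm, as the interface text tells. Its arguments: {"type":"object","properties":{"targets":{"type":"array","items":{"type":"array","items":{"type":"number"}}}},"required":["targets"]}

```bash
mkdir -p pics; cat > h.py <<'E'
import numpy as np, cv2
from rig import bot
def ray(cal,u,v):
    d=np.array([(u-cal['cx'])/cal['fx'],(v-cal['cy'])/cal['fy']]);s=d.copy()
    for _ in range(20): s=d/(1+cal['k1']*(s@s))
    R=np.array(cal['R']);t=np.array(cal['t'])
    w=R.T@np.array([s[0],s[1],1.]);return -R.T@t,w/np.linalg.norm(w)
def onz(cal,u,v,z):
    o,d=ray(cal,u,v);return o+d*(z-o[2])/d[2]
def tri(*rs):
    A=0;b=0
    for o,d in rs:
        P=np.eye(3)-np.outer(d,d);A=A+P;b=b+P@o
    x=np.linalg.solve(A,b);return x,[np.linalg.norm((np.eye(3)-np.outer(d,d))@(x-o)) for o,d in rs]
def proj(cal,X):
    c=np.array(cal['R'])@X+np.array(cal['t']);s=c[:2]/c[2];s=s*(1+cal['k1']*(s@s))
    return s*[cal['fx'],cal['fy']]+[cal['cx'],cal['cy']]
E
python3 - <<'E'
from h import *
for n in("top","side"):
    c=bot.get_calibration(n);im=bot.capture(n);cv2.imwrite(f"pics/{n}0.png",im)
    print(n,np.round(-np.array(c['R']).T@c['t'],3),np.round(c['R'],2).tolist(),c['fx'],c['k1'])
E
```

```text
top [ 0.475 -0.01   0.681] [[0.02, -1.0, 0.01], [-0.99, -0.02, -0.14], [0.14, -0.0, -0.99]] 392.4173297626275 -0.02703911723138995
side [0.458 0.721 0.492] [[-0.99, -0.11, -0.02], [-0.04, 0.52, -0.86], [0.11, -0.85, -0.52]] 541.8584222026063 0.014747780171245874
```

View pics/top0.png

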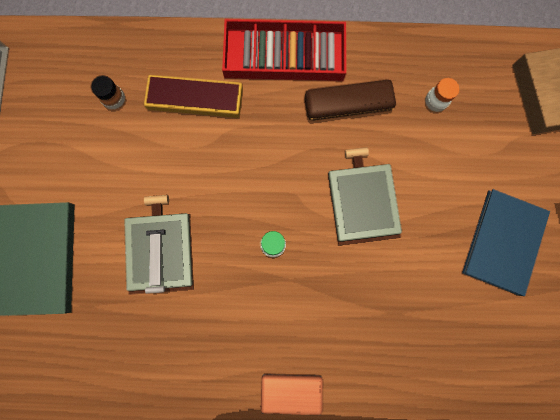

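View pics/side0.png

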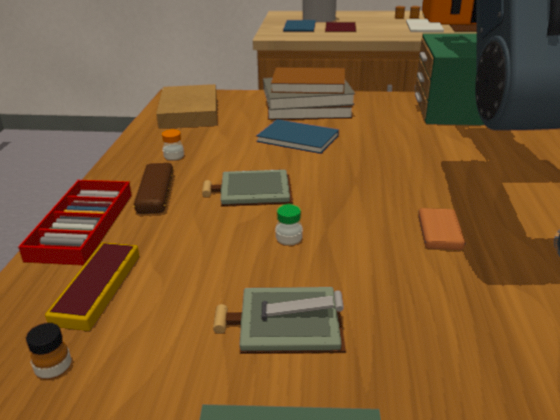

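The top view shows the legged frame at about (158,252), with its dowel at (155,200) and its foot at (154,289). In the side view the dowel is at (221,319) and the foot at (339,300). Next I'll measure both points from the two views.

```bash
python3 - <<'E'
from h import *
t=cv2.imread("pics/top0.png");s=cv2.imread("pics/side0.png")
ct=bot.get_calibration("top");cs=bot.get_calibration("side")
a=np.vstack([cv2.resize(t[180:310,100:240],(560,520),interpolation=2),]);b=cv2.resize(s[270:370,200:360],(832,520),interpolation=2)[:, :800]
cv2.imwrite("pics/c1.png",np.hstack([cv2.resize(a,(360,334)),cv2.resize(b,(440,286))[:286] if 0 else cv2.copyMakeBorder(cv2.resize(b,(440,286)),0,48,0,0,cv2.BORDER_CONSTANT)]))
def blobs(im,x0,y0,x1,y1,lo,hi):
    h=cv2.cvtColor(im,cv2.COLOR_BGR2HSV);m=cv2.inRange(h,lo,hi);k=np.zeros_like(m);k[y0:y1,x0:x1]=m[y0:y1,x0:x1]
    for c in cv2.findContours(k,0,2)[0]:
        if cv2.contourArea(c)>25: print(cv2.minAreaRect(c))
for p in((147,200),(155,200),(154,289),(155,265)):print('t',p,cv2.cvtColor(t,cv2.COLOR_BGR2HSV)[p[1],p[0]])
for p in((221,319),(219,310),(339,300),(300,306)):print('s',p,cv2.cvtColor(s,cv2.COLOR_BGR2HSV)[p[1],p[0]])
print('top dowel');blobs(t,135,190,180,210,(8,60,195),(25,200,255))
print('side dowel');blobs(s,205,300,232,340,(8,60,185),(25,200,255))
print('top steel');blobs(t,135,225,180,300,(0,0,140),(180,35,255))
print('side steel');blobs(s,255,285,350,320,(0,0,140),(180,35,255))
print('top green');blobs(t,115,205,200,300,(35,20,60),(90,120,255))
for u,v in((146,201),(163,199),(127,215),(189,215),(191,288),(129,292)):print(u,v,onz(ct,u,v,.012))
print('dowel',tri(ray(ct,155.5,200),ray(cs,221,319)));print('foot',tri(ray(ct,154,289),ray(cs,339,300)))
print('book',onz(ct,70,204,.03))
E
```

```text
t (147, 200) [ 17 121 232]
t (155, 200) [ 17 127 232]
t (154, 289) [ 16  27 201]
t (155, 265) [ 16  28 198]
s (221, 319) [ 18 142 183]
s (219, 310) [ 19 142 188]
s (339, 300) [ 16  34 156]
s (300, 306) [ 20  32 157]
top dowel
((155.0, 199.0), (6.0, 22.0), 90.0)
side dowel
((219.49998474121094, 314.0), (3.945575714111328, 18.577085494995117), 9.462321281433105)
top steel
((153.55313110351562, 288.7964782714844), (5.388039588928223, 17.22842025756836), 86.18592071533203)
((176.0, 257.0), (30.0, 6.0), 90.0)
((154.0, 259.5), (51.0, 10.0), 90.0)
side steel
((299.3951721191406, 304.2139892578125), (8.854969024658203, 66.28009033203125), 82.40535736083984)
((338.0, 298.5), (13.0, 4.0), 90.0)
top green
((157.46385192871094, 251.7768096923828), (73.70792388916016, 64.46946716308594), 87.1375961303711)
146 201 [0.58891047 0.21310313 0.012     ]
163 199 [0.59305315 0.18377842 0.012     ]
127 215 [0.56373444 0.24438034 0.012     ]
189 215 [0.56606158 0.13721083 0.012     ]
191 288 [0.44241541 0.12762478 0.012     ]
129 292 [0.43332022 0.23169041 0.012     ]
dowel (array([0.59152707, 0.1977483 , 0.00857075]), [np.float64(8.470463342160237e-05), np.float64(8.470463342167575e-05)])
foot (array([0.44025023, 0.18195416, 0.03840316]), [np.float64(0.00046424052079499105), np.float64(0.0004642405207950459)])
book [0.57798826 0.33593785 0.03      ]
```

View pics/c1.png

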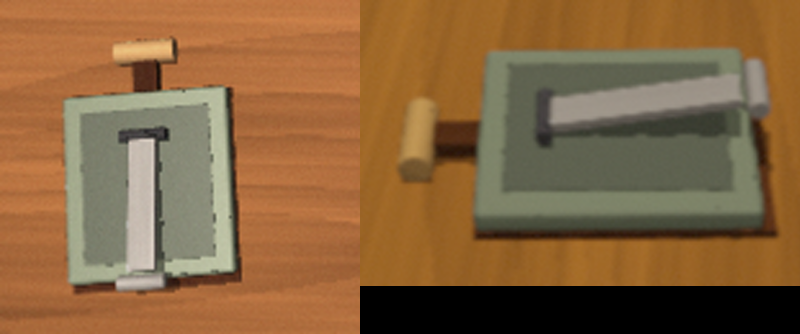

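The crop confirms that the leg's cross bar overhangs the bottom edge and the dowel ends are free. Measured points:
- **Dowel:** z 8.6 mm, against 8 expected.
- **Foot:** z 38 mm, which puts the leg at about 0.19 rad.
- **Yaw:** about 5.5°.

Next I'll check the tool orientation.

```bash
python3 - <<'E'
from h import *
from scipy.spatial.transform import Rotation as Ro
s=bot.read_state();R=np.array(s['tcp_rot']);print(np.round(R,3),s['time_s'],s['position'])
y=np.radians(5.5);yf=np.array([-np.sin(y),np.cos(y),0])
for sg in(1,-1):
    Y=sg*yf;Z=np.array([0,0,-1.]);T=np.c_[np.cross(Y,Z),Y,Z];print(sg,Ro.from_matrix(T@R.T).as_rotvec())
print(np.array([.440,.182,.12])-s['position'])
E
```

```text
[[ 0.962  0.271 -0.   ]
 [ 0.271 -0.962  0.002]
 [ 0.    -0.002 -1.   ]] 0.1 [ 0.1695656  -0.60088894  0.22165906]
1 [ 5.55184107e-05 -2.86679023e-03  2.96277984e+00]
-1 [-1.93004338e-03 -3.73773219e-05 -1.78811452e-01]
[ 0.2704344   0.78288894 -0.10165906]
```

Request:
{"op": "play_rows", "data": {
  "targets": [
    [0.2,0.04,0.04,0,0,0,-0.02],
    [0.2,0.04,0.04,0,0,0,-0.02],
    [0.2,0.04,0.04,0,0,0,-0.02],
    [0.2,0.04,0.04,0,0,0,-0.02],
    [0.2,0.04,0.04,0,0,0,-0.02],
    [0.2,0.03,0.05,0,0,0,-0.02],
    [0.2,0.03,0.05,0,0,0,-0.02],
    [0.2,0.01,0.05,0,0,0,-0.02],
    [0.2,0,0.05,0,0,0,-0.019],
    [0.2,0,0.05,0,0,0,0],
    [0.2,0,0.05,0,0,0,0],
    [0.2,0,0.05,0,0,0,0]
  ]
}}

```text
time_s: 1.6
position: [0.4393, -0.0499, 0.2224]
tcp_rot: [[0.995, 0.095, -0.0], [0.095, -0.995, 0.0], [-0.0, -0.0, -1.0]]
force: [0.5, -0.1, 0.4]
opening: 0.798
```

Request:
{"op": "play_rows", "data": {
  "targets": [
    [0.2,0,0.05,0,0,0,0],
    [0.2,0,0.05,0,0,0,0],
    [0.2,0,0.05,-0.02,0,0,0],
    [0.2,0,0.05,-0.03,0,0,0],
    [0.2,0,0.033,-0.04,0,0,0],
    [0.2,0,0,0,0,0,0],
    [0.2,0,0,0,0,0,0]
  ]
}}

```text
time_s: 2.48
position: [0.4399, 0.1811, 0.1328]
tcp_rot: [[0.995, 0.096, 0.0], [0.096, -0.995, -0.0], [0.0, 0.0, -1.0]]
force: [0.0, -0.1, -0.2]
opening: 0.8
```

```bash
python3 - <<'E'
from h import *
c=bot.get_calibration("wrist");im=bot.capture("wrist");ct=bot.get_calibration("top")
for n,P in(("foot",[.4403,.182,.0384]),("dowel",[.5915,.1977,.0086])):
    q=proj(c,np.array(P));print(n,q);cv2.circle(im,tuple(int(round(a)) for a in q),3,(0,0,255),1)
cv2.imwrite("pics/w1.png",im);np.savez("w1.npz",**{k:np.array(v) for k,v in c.items()})
print(-np.array(c['R']).T@c['t'])
E
```

```text
foot [273.07796617 208.72043376]
dowel [271.24250075  -9.03748122]
[0.51175305 0.18809191 0.29506713]
```

View pics/w1.png

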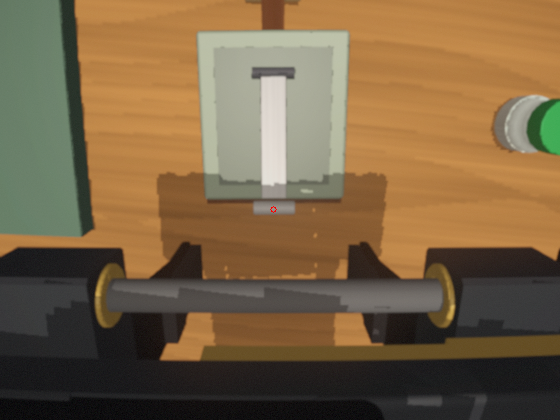

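The predicted foot (273,209) falls on the cross bar, which spans (253–296, 201–215). The frame edges look square to the jaws, so I'll descend and pinch the bar by its ends.

Request:
{"op": "play_rows", "data": {
  "targets": [
    [0.2,0,0.001,-0.04,0,0,0],
    [0.2,0,0,-0.04,0,0,0],
    [0.2,0,0,-0.02,0,0,0],
    [0.2,0,0,-0.01,0,0,0],
    [0.4,0,0,0,0,0,0],
    [1,0,0,0,0,0,0],
    [1,0,0,0,0,0,0],
    [1,0,0,0,0,0,0],
    [1,0,0,0,0,0,0]
  ]
}}

```text
time_s: 3.65
position: [0.4397, 0.1825, 0.0228]
tcp_rot: [[0.995, 0.096, 0.001], [0.096, -0.995, -0.0], [0.001, 0.0, -1.0]]
force: [-1.2, 0.2, 0.9]
opening: 0.336
```

Request:
{"op": "play_rows", "data": {
  "targets": [
    [1,0.0017,0.0002,0.0075,0,0,0],
    [1,0.0023,0.0002,0.0073,0,0,0],
    [1,0.0029,0.0003,0.0071,0,0,0],
    [1,0.0035,0.0003,0.0069,0,0,0],
    [1,0.004,0.0004,0.0065,0,0,0],
    [1,0.0045,0.0004,0.0062,0,0,0],
    [1,0,0,0,0,0,0]
  ]
}}

```text
time_s: 4.53
position: [0.4595, 0.1845, 0.0647]
tcp_rot: [[0.995, 0.096, 0.002], [0.096, -0.995, 0.0], [0.002, -0.0, -1.0]]
force: [-1.1, 0.4, -0.9]
opening: 0.337
```

Request:
{"op": "play_rows", "data": {
  "targets": [
    [1,0.005,0.0005,0.0058,0,0,0],
    [1,0,0,0,0,0,0]
  ]
}}

```text
time_s: 4.78
position: [0.4644, 0.1849, 0.0702]
tcp_rot: [[0.995, 0.096, 0.002], [0.096, -0.995, 0.0], [0.002, -0.0, -1.0]]
force: [0.4, 0.9, -2.4]
opening: 0.337
```

Request:
{"op": "play_rows", "data": {
  "targets": [
    [1,0.0013,0.0001,0.0014,0,0,0],
    [1,0.0014,0.0001,0.0014,0,0,0],
    [1,0,0,0,0,0,0]
  ]
}}

```text
time_s: 5.15
position: [0.4666, 0.185, 0.0727]
tcp_rot: [[0.995, 0.096, 0.001], [0.096, -0.995, 0.0], [0.001, -0.0, -1.0]]
force: [0.8, -0.2, -1.3]
opening: 0.335
```

```bash
python3 - <<'E'
from h import *
im=bot.capture("side");cv2.imwrite("pics/s2.png",cv2.resize(im[200:380,170:410],(800,600),interpolation=2))
print(proj(bot.get_calibration("side"),np.array([.434,.182,0])))
E
```

```text
[342.17004614 323.00569033]
```

View pics/s2.png

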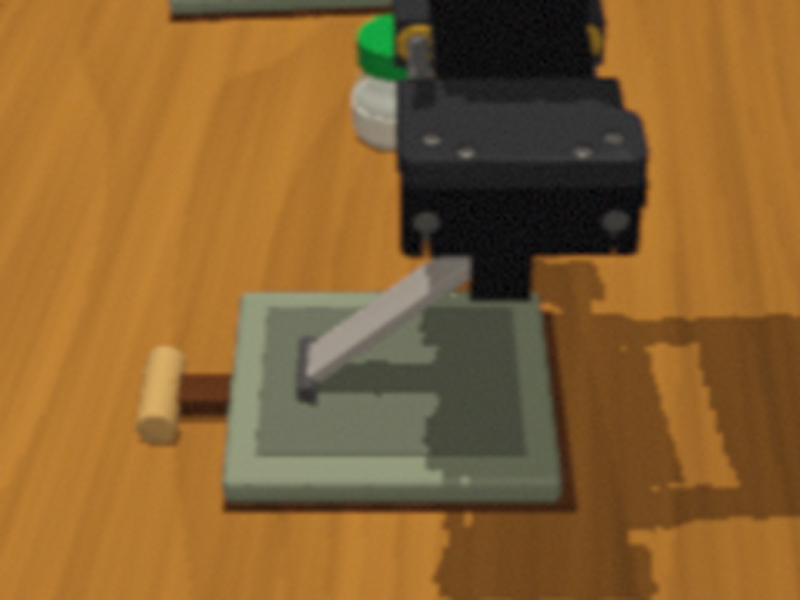

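The frame has slid about 3 mm in +x, with the leg close to its stop. I'll lift slightly more to confirm it is at the stop, lower it back and release.

Request:
{"op": "play_rows", "data": {
  "targets": [
    [1,0.001,0,0.002,0,0,0],
    [1,0.001,0,0.002,0,0,0],
    [1,0,0,0,0,0,0],
    [1,0,0,0,0,0,0]
  ]
}}

```text
time_s: 5.7
position: [0.468, 0.185, 0.0766]
tcp_rot: [[0.995, 0.096, -0.0], [0.096, -0.995, -0.0], [-0.0, 0.0, -1.0]]
force: [-0.0, 0.1, -3.9]
opening: 0.336
```

```bash
python3 - <<'E'
from h import *
s=bot.read_state();print(s['force'],s['moment'],s['position'])
im=bot.capture("side");cv2.imwrite("pics/s3.png",cv2.resize(im[200:380,170:410],(800,600),interpolation=2))
E
```

```text
[-0.03606106  0.06899891 -3.93486681] [-0.05535103  0.1359442   0.03056348] [0.4680422  0.18495004 0.07658011]
```

View pics/s3.png

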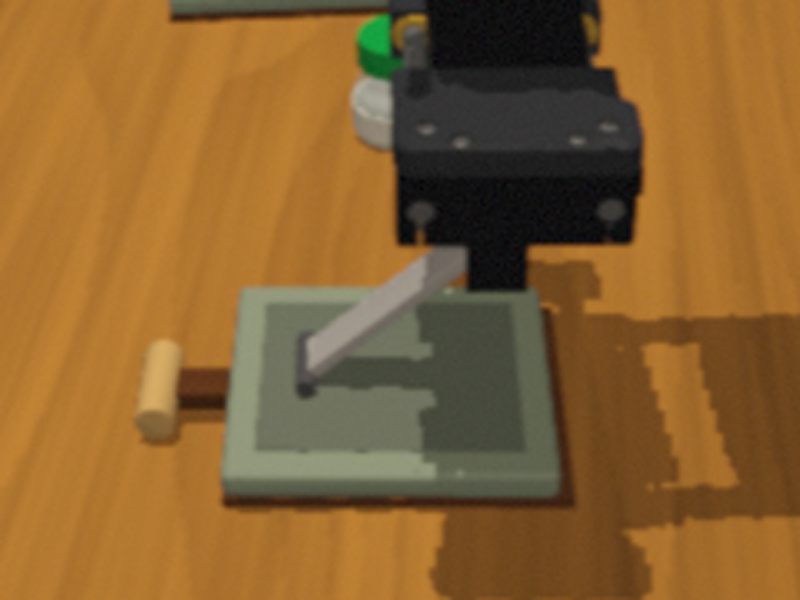

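The whole frame rose about 2 mm and the load is 3.9 N, so the leg is hard against its stop. I'll set the frame down, release, and rise.

Request:
{"op": "play_rows", "data": {
  "targets": [
    [1,0,0,-0.002,0,0,0],
    [1,0,0,-0.0016,0,0,0],
    [1,0,0,0,0,0,0],
    [0.55,0,0,0,0,0,0],
    [0.4,0,0,0,0,0,0],
    [0.3,0,0,0,0,0,0],
    [0.3,0,0,0.03,0,0,0],
    [0.3,0,0,0.05,0,0,0],
    [0.3,-0.03,0,0.04,0,0,0],
    [0.3,-0.02,0,0.03,0,0,0],
    [0.3,0,0,0,0,0,0]
  ]
}}

```text
time_s: 7.12
position: [0.4182, 0.1853, 0.2252]
tcp_rot: [[0.995, 0.096, 0.005], [0.096, -0.995, 0.001], [0.005, -0.0, -1.0]]
force: [0.3, -0.5, -0.0]
opening: 0.7
```

```bash
python3 - <<'E'
from h import *
t=bot.capture("top");s=bot.capture("side")
a=cv2.resize(t[180:310,100:240],(400,371),interpolation=2);b=cv2.resize(s[230:370,200:350],(400,373),interpolation=2)[:371]
cv2.imwrite("pics/c4.png",np.hstack([a,b]));cv2.imwrite("pics/t4.png",t);cv2.imwrite("pics/s4.png",s)
E
```

```text
(no output)
```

View pics/c4.png

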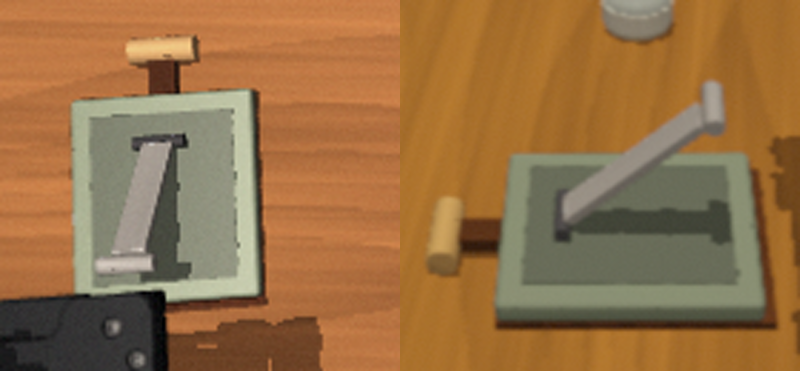

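The leg stands open: the foot is at top (143.4,272) and side (317,270), and the dowel at top (156.7,197.2) and side (217,318.5). I'll refine the dowel, the foot and the yaw.

```bash
python3 - <<'E'
from h import *
t=cv2.imread("pics/t4.png");s=cv2.imread("pics/s4.png")
ct=bot.get_calibration("top");cs=bot.get_calibration("side")
def blob(im,x0,y0,x1,y1,lo,hi):
    m=cv2.inRange(cv2.cvtColor(im[y0:y1,x0:x1],cv2.COLOR_BGR2HSV),lo,hi)
    c=max(cv2.findContours(m,0,2)[0],key=cv2.contourArea);r=cv2.minAreaRect(c);b=cv2.boxPoints(r)+[x0,y0];return b.mean(0),b
d,bt=blob(t,138,188,180,208,(8,60,195),(25,200,255));ds,bs=blob(s,205,300,228,340,(8,60,150),(25,170,255))
print(d,ds,bt.round(1).tolist(),bs.round(1).tolist())
D,e=tri(ray(ct,*d),ray(cs,*ds));print('dowel',D,e)
F,e=tri(ray(ct,143.4,272),ray(cs,317,270));print('foot',F,e)
for p,v in(((126,215.5),(190.5,211.5)),):
    A,B=[onz(ct,*q,.016) for q in(p,v)];print('top edge yaw',A,B,np.degrees(np.arctan2(-(A-B)[0],(A-B)[1])))
x=np.array([np.cos(np.radians(5.5)),np.sin(np.radians(5.5)),0])
k=(F-D)@x; print('foot along x from dowel (exp -128.2mm)',k,'theta from z',np.arcsin((F[2]-.021)/.096),'lateral',(F-D)@np.array([-x[1],x[0],0]))
h=D-.058*x
print(np.arctan2(F[2]-.021,-(F-h)@x))
print(bot.read_state()['position'])
E
```

```text
[151.80924314 196.76011539] [216.17307651 315.63461411] [[136.7, 194.7], [165.6, 190.2], [166.9, 198.9], [138.0, 203.3]] [[208.2, 326.8], [213.2, 302.2], [224.1, 304.4], [219.2, 329.0]]
dowel [0.59598753 0.20178601 0.01752371] [np.float64(0.0004042513852387962), np.float64(0.00040425138523896047)]
foot [0.46836578 0.18509312 0.08659632] [np.float64(0.0003222248625645024), np.float64(0.00032222486256442816)]
top edge yaw [0.56230228 0.24452171 0.016     ] [0.57162453 0.13407048 0.016     ] 4.824417596947766
foot along x from dowel (exp -128.2mm) -0.1286341487041592 theta from z 0.752265923010178 lateral -0.004384045242256487
0.7484347864957941
[0.41854811 0.1849945  0.22312026]
```

```bash
python3 - <<'E'
from h import *
ct=bot.get_calibration("top");cs=bot.get_calibration("side")
print(tri(ray(ct,156.5,197.4),ray(cs,217,318.5)))
A=onz(ct,100+128/2.857,180+52/2.857,.012);B=onz(ct,100+198/2.857,180+47/2.857,.012);print(A,B)
F=np.array([.4684,.1851,0])
for y in(4,5.5,7):
    a=np.radians(y);print(y,F+.1282*np.array([np.cos(a),np.sin(a),0]))
E
```

```text
(array([0.59670729, 0.19656432, 0.0078699 ]), [np.float64(0.0003307615041838996), np.float64(0.0003307615041837221)])
[0.5937869  0.21551984 0.012     ] [0.59777171 0.17309443 0.012     ]
4 [0.59628771 0.19404278 0.        ]
5.5 [0.59600979 0.19738743 0.        ]
7 [0.59564442 0.20072365 0.        ]
```

Request:
{"op": "play_rows", "data": {
  "targets": [
    [0.3,0.05,0.003,0,0,0,0],
    [0.3,0.05,0.003,0,0,0,0],
    [0.3,0.05,0.003,0,0,0,0],
    [0.3,0.028,0.003,-0.02,0,0,0],
    [0.3,0,0,-0.05,0,0,0],
    [0.3,0,0,-0.05,0,0,0],
    [0.3,0,0,-0.04,0,0,0],
    [0.3,0,0,-0.03,0,0,0],
    [0.3,0,0,-0.01,0,0,0],
    [0.3,0,0,0,0,0,0],
    [0.3,0,0,0,0,0,0]
  ]
}}

```text
time_s: 8.6
position: [0.5973, 0.1971, 0.024]
tcp_rot: [[0.995, 0.096, 0.002], [0.096, -0.995, 0.0], [0.002, -0.0, -1.0]]
force: [0.2, 0.4, 0.2]
opening: 0.699
```

Request:
{"op": "play_rows", "data": {
  "targets": [
    [0.3,-0.001,0,-0.012,0,0,0],
    [0.3,0,0,-0.0085,0,0,0],
    [0.3,0,0,0,0,0,0],
    [0.5,0,0,0,0,0,0],
    [1,0,0,0,0,0,0],
    [1,0,0,0,0,0,0],
    [1,0,0,0,0,0,0],
    [1,0,0,0,0,0,0]
  ]
}}

```text
time_s: 9.6
position: [0.5955, 0.197, 0.0028]
tcp_rot: [[0.995, 0.096, 0.001], [0.096, -0.995, 0.0], [0.001, 0.0, -1.0]]
force: [1.0, -0.9, 1.3]
opening: 0.454
```

```bash
python3 - <<'E'
import numpy as np
def p(a):
    r=np.radians(a)
    if a<=90: return np.array([158*np.cos(r)-8*np.sin(r),158*np.sin(r)+8*np.cos(r)])
    f=r-np.pi/2; return np.array([-158*np.sin(f)-4*np.cos(f)-4,158*np.cos(f)-4*np.sin(f)])
A=list(range(0,101,5))+[102,104,106,107,108]
for a,b in zip(A,A[1:]):
    d=p(b)-p(a);print(b,np.round([d[0]*.9956,d[0]*.094,d[1]],1))
E
```

```text
5 [-1.3 -0.1 13.7]
10 [-2.5 -0.2 13.6]
15 [-3.6 -0.3 13.3]
20 [-4.8 -0.5 12.9]
25 [-5.9 -0.6 12.5]
30 [-7.  -0.7 11.9]
35 [-8.  -0.8 11.3]
40 [-8.9 -0.8 10.5]
45 [-9.8 -0.9  9.7]
50 [-10.6  -1.    8.8]
55 [-11.3  -1.1   7.8]
60 [-11.9  -1.1   6.8]
65 [-12.5  -1.2   5.7]
70 [-12.9  -1.2   4.6]
75 [-13.3  -1.3   3.5]
80 [-13.5  -1.3   2.3]
85 [-13.7  -1.3   1.1]
90 [-13.7  -1.3  -0.1]
95 [-13.7  -1.3  -0.9]
100 [-13.6  -1.3  -2.1]
102 [-5.4 -0.5 -1.2]
104 [-5.3 -0.5 -1.4]
106 [-5.3 -0.5 -1.6]
107 [-2.6 -0.2 -0.9]
108 [-2.6 -0.2 -0.9]
```

Request:
{"op": "play_rows", "data": {
  "targets": [
    [1,-0.0013,-0.0001,0.0137,0,0,0],
    [1,-0.0025,-0.0002,0.0136,0,0,0],
    [1,-0.0036,-0.0003,0.0133,0,0,0],
    [1,-0.0048,-0.0005,0.0129,0,0,0],
    [1,-0.0059,-0.0006,0.0125,0,0,0],
    [1,-0.007,-0.0007,0.0119,0,0,0],
    [1,0,0,0,0,0,0]
  ]
}}

```text
time_s: 10.48
position: [0.57, 0.1947, 0.0817]
tcp_rot: [[0.995, 0.096, 0.001], [0.096, -0.995, 0.0], [0.001, -0.0, -1.0]]
force: [0.5, -0.6, -3.1]
opening: 0.455
```

```bash
python3 - <<'E'
from h import *
im=bot.capture("side");cv2.imwrite("pics/s5.png",cv2.resize(im[200:380,150:390],(800,600),interpolation=2))
E
```

```text
(no output)
```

View pics/s5.png

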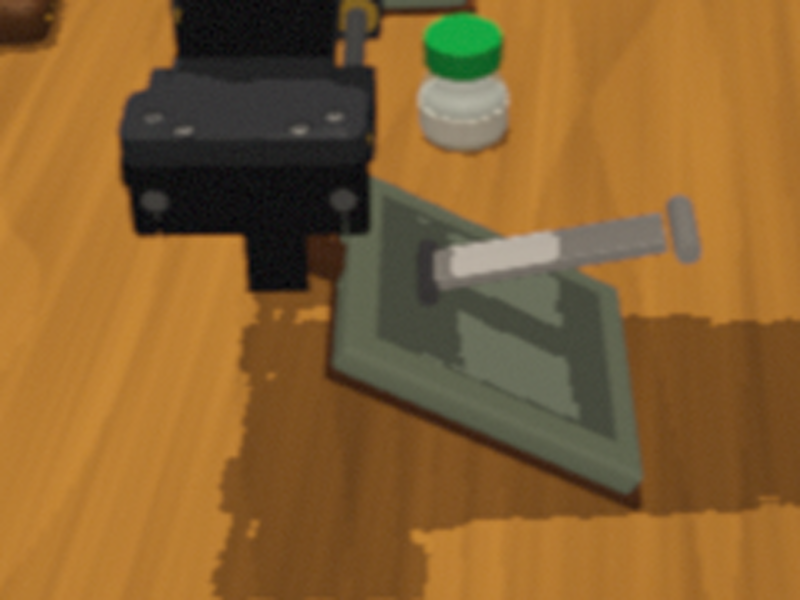

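The frame is swinging up about its bottom edge (near crop (640,490)) with the leg still open, so I'll continue.

Request:
{"op": "play_rows", "data": {
  "targets": [
    [1,-0.008,-0.0008,0.0113,0,0,0],
    [1,-0.0089,-0.0008,0.0105,0,0,0],
    [1,-0.0098,-0.0009,0.0097,0,0,0],
    [1,-0.0106,-0.001,0.0088,0,0,0],
    [1,-0.0113,-0.0011,0.0078,0,0,0],
    [1,-0.0119,-0.0011,0.0068,0,0,0],
    [1,-0.0125,-0.0012,0.0057,0,0,0],
    [1,-0.0129,-0.0012,0.0046,0,0,0],
    [1,-0.0133,-0.0013,0.0035,0,0,0],
    [1,0,0,0,0,0,0]
  ]
}}

```text
time_s: 11.78
position: [0.4691, 0.1851, 0.1492]
tcp_rot: [[0.995, 0.096, -0.002], [0.096, -0.995, -0.0], [-0.002, 0.0, -1.0]]
force: [0.0, -0.2, -5.0]
opening: 0.451
```

Request:
{"op": "play_rows", "data": {
  "targets": [
    [1,-0.0135,-0.0013,0.0023,0,0,0],
    [1,-0.0137,-0.0013,0.0011,0,0,0],
    [1,-0.007,-0.0007,0,0,0,0],
    [1,-0.0067,-0.0006,-0.0001,0,0,0],
    [1,-0.007,-0.0007,-0.0004,0,0,0],
    [1,-0.0067,-0.0006,-0.0005,0,0,0],
    [1,0,0,0,0,0,0],
    [1,0,0,0,0,0,0]
  ]
}}

```text
time_s: 12.78
position: [0.4168, 0.18, 0.1516]
tcp_rot: [[0.995, 0.096, 0.001], [0.096, -0.995, 0.0], [0.001, -0.0, -1.0]]
force: [0.8, 0.6, -3.5]
opening: 0.453
```

```bash
python3 - <<'E'
from h import *
im=bot.capture("side");cv2.imwrite("pics/s6.png",cv2.resize(im[170:380,200:480],(800,600),interpolation=2))
E
```

```text
(no output)
```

View pics/s6.png

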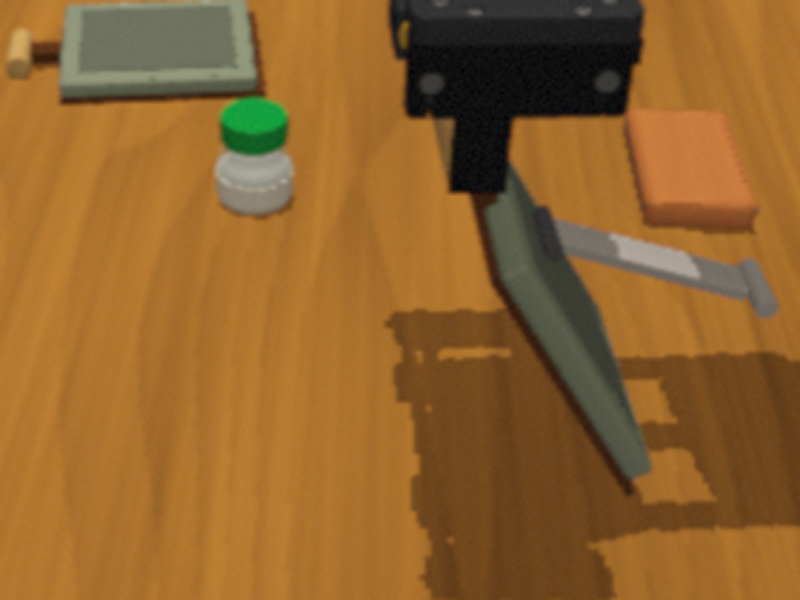

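The frame has stuck in the grip at roughly 60° and has lifted off the table, because the pinch friction is too high for it to turn freely. I'll measure its actual angle and work out the tool tilt that makes up the difference.

```bash
python3 - <<'E'
from h import *
s=bot.read_state();print(s['joint_positions'],s['position'],s['force'])
cs=bot.get_calibration("side");p=np.array(s['position'])
a=np.radians(5.5);x=np.array([np.cos(a),np.sin(a),0]);y=np.array([-np.sin(a),np.cos(a),0])
def onp(c,off):
    o,d=ray(cs,200+c[0]/2.857,170+c[1]/2.857);k=((p+off*y-o)@y)/(d@y);q=o+k*d-p;return np.array([q@x,q[2]+p[2]])
B=onp((632,490),.055);T=onp((497,283),.055);F=onp((762,290),0);H=onp((548,234),0)
print('bot',B,'top',T,np.linalg.norm(B-T),'ang',np.degrees(np.arctan2(*(T-B)[::-1])));print('foot',F,'hinge',H)
print('leg ang',np.degrees(np.arctan2(*(F-H)[::-1])),'foot-dowel exp 150mm',np.linalg.norm(F-[0,p[2]+.005]))
E
```

```text
[9.21099327e+00 2.39149239e+01 1.10216028e+02 1.40730437e-03
 4.58176742e+01 9.37240603e+01] [0.4168855  0.18005823 0.15162112] [ 1.16144498 -0.13830671 -3.88783019]
bot [-0.07057664  0.02048303] top [-0.00607831  0.1290375 ] 0.12626997779425367 ang 59.283067827951506
foot [-0.13034745  0.08267241] hinge [-0.03676401  0.11280696]
leg ang -162.15106345444366 foot-dowel exp 150mm 0.14986282839145204
```

The frame sits at α≈60° with its bottom 20 mm above the table. The wrist moment shows where its weight hangs, at roughly My/3.9 N from the TCP. I'll raise it a little and ease the grip in small steps so gravity swings it to hang upright.

Request:
{"op": "play_rows", "data": {
  "targets": [
    [1,0.01,0.001,0.008,0,0,0],
    [1,0,0,0.006,0,0,0],
    [0.65,0,0,0,0,0,0],
    [0.62,0,0,0,0,0,0]
  ]
}}

```text
time_s: 13.32
position: [0.426, 0.1809, 0.1656]
tcp_rot: [[0.995, 0.096, -0.0], [0.096, -0.995, -0.0], [-0.0, 0.0, -1.0]]
force: [0.4, 0.9, -4.2]
opening: 0.452
```

```bash
cat > st.py <<'E'
from h import *
s=bot.read_state();print(np.round(s['force'],2),np.round(s['moment'],3),round(s['opening'],4),np.round(s['position'],4),np.round(s['joint_positions'],1),s['time_s'])
E
python3 st.py
```

```text
[ 0.35  0.86 -4.2 ] [ 0.025 -0.17   0.007] 0.4521 [0.426  0.1809 0.1656] [  9.1  23.1 108.2   0.   48.7  93.6] 13.325
```

Request:
{"op": "play_rows", "data": {
  "targets": [
    [0.59,0,0,0,0,0,0],
    [0.58,0,0,0,0,0,0]
  ]
}}

```text
time_s: 13.58
position: [0.4261, 0.181, 0.1654]
tcp_rot: [[0.995, 0.096, -0.001], [0.096, -0.995, -0.0], [-0.001, 0.0, -1.0]]
force: [0.6, 0.1, -3.3]
opening: 0.451
```

```bash
python3 st.py
```

```text
[ 0.57  0.08 -3.31] [ 0.028 -0.163 -0.017] 0.4505 [0.4261 0.181  0.1654] [  9.1  23.1 108.2   0.   48.7  93.6] 13.575
```

Request:
{"op": "play_rows", "data": {
  "targets": [
    [0.565,0,0,0,0,0,0],
    [0.56,0,0,0,0,0,0]
  ]
}}

```text
time_s: 13.82
position: [0.4263, 0.181, 0.1655]
tcp_rot: [[0.995, 0.096, -0.0], [0.096, -0.995, -0.0], [-0.0, -0.0, -1.0]]
force: [-0.2, -0.3, -2.7]
opening: 0.456
```

```bash
python3 st.py
```

```text
[-0.19 -0.3  -2.75] [ 0.026 -0.156 -0.029] 0.4557 [0.4263 0.181  0.1655] [  9.1  23.1 108.2   0.   48.7  93.6] 13.825
```

Request:
{"op": "play_rows", "data": {
  "targets": [
    [0.553,0,0,0,0,0,0],
    [0.553,0,0,0,0,0,0]
  ]
}}

```text
time_s: 14.08
position: [0.4263, 0.181, 0.1655]
tcp_rot: [[0.995, 0.096, -0.0], [0.096, -0.995, 0.0], [-0.0, -0.0, -1.0]]
force: [-0.1, -0.0, -3.9]
opening: 0.454
```

```bash
python3 st.py
```

```text
[-0.05 -0.03 -3.89] [ 0.022 -0.131 -0.003] 0.4537 [0.4263 0.181  0.1655] [  9.1  23.1 108.2   0.   48.7  93.6] 14.075
```

It is turning slowly: My went from −0.16 to −0.13. I'll ease a little further.

Request:
{"op": "play_rows", "data": {
  "targets": [
    [0.549,0,0,0,0,0,0],
    [0.549,0,0,0,0,0,0]
  ]
}}

```text
time_s: 14.32
position: [0.4262, 0.181, 0.1655]
tcp_rot: [[0.995, 0.096, -0.0], [0.096, -0.995, -0.0], [-0.0, 0.0, -1.0]]
force: [0.7, 0.4, -3.9]
opening: 0.455
```

```bash
python3 st.py
```

```text
[ 0.67  0.37 -3.91] [-0.054 -0.098 -0.053] 0.4553 [0.4262 0.181  0.1655] [  9.1  23.1 108.2   0.   48.7  93.6] 14.325
```

Request:
{"op": "play_rows", "data": {
  "targets": [
    [0.547,0,0,0,0,0,0],
    [0.547,0,0,0,0,0,0]
  ]
}}

```text
time_s: 14.58
position: [0.4264, 0.181, 0.1655]
tcp_rot: [[0.995, 0.096, 0.0], [0.096, -0.995, 0.0], [0.0, -0.0, -1.0]]
force: [0.5, -0.8, -4.0]
opening: 0.456
```

```bash
python3 st.py
```

```text
[ 0.48 -0.78 -4.04] [ 0.062 -0.096 -0.007] 0.4561 [0.4264 0.181  0.1655] [  9.1  23.1 108.2   0.   48.7  93.6] 14.575
```

```bash
cat > ang.py <<'E'
from h import *
import sys
s=bot.read_state();p=np.array(s['position']);Z=np.array(s['tcp_rot'])[:,2]
im=bot.capture("side");cs=bot.get_calibration("side");D=p-.005*Z
a=np.radians(5.5);x=np.array([np.cos(a),np.sin(a),0]);y=np.array([-x[1],x[0],0])
h=cv2.cvtColor(im,cv2.COLOR_BGR2HSV);m=cv2.inRange(h,(0,0,75),(180,75,255))
# candidate alphas: fraction of the leg line (hinge..foot) seen as steel
def pt(al,S,H): 
    r=np.radians(al);return D+x*(S*np.cos(r)-H*np.sin(r))+np.array([0,0,1])*(S*np.sin(r)+H*np.cos(r))
hs=(-.058,.013);ft=(-.1282,.0784)
out=[]
for al in np.arange(40,125,1.):
    q=[proj(cs,pt(al,hs[0]+f*(ft[0]-hs[0]),hs[1]+f*(ft[1]-hs[1]))) for f in np.linspace(.3,1,25)]
    out.append((np.mean([m[int(round(v)),int(round(u))]>0 for u,v in q]),al))
b=max(out)[0];print('alpha',[o[1] for o in out if o[0]>b-.05],b,'bottom z',pt(np.mean([o[1] for o in out if o[0]>b-.05]),-.158,-.004)[2],s['time_s'])
n=sys.argv[1];cv2.imwrite(f"pics/{n}.png",cv2.resize(im[150:360,220:500],(800,600),interpolation=2))
E
python3 ang.py a1
```

```text
alpha [np.float64(80.0), np.float64(81.0), np.float64(82.0), np.float64(83.0)] 1.0 bottom z 0.013677028082923953 14.575
```

α is now about 81.5° and the frame still hangs in the grip. One more easing.

Request:
{"op": "play_rows", "data": {
  "targets": [
    [0.545,0,0,0,0,0,0],
    [0.545,0,0,0,0,0,0],
    [0.545,0,0,0,0,0,0]
  ]
}}

```text
time_s: 15.0
position: [0.4262, 0.181, 0.1655]
tcp_rot: [[0.995, 0.096, -0.0], [0.096, -0.995, -0.0], [-0.0, 0.0, -1.0]]
force: [-0.3, 0.1, -4.8]
opening: 0.456
```

```bash
python3 ang.py a2;python3 st.py
```

```text
alpha [np.float64(82.0), np.float64(83.0), np.float64(84.0), np.float64(85.0)] 1.0 bottom z 0.013075592848721784 15.0
[ 0.48  0.56 -3.57] [ 0.022 -0.005 -0.04 ] 0.4529 [0.4262 0.181  0.1655] [  9.1  23.1 108.2   0.   48.7  93.6] 15.05
```

α is about 83.5°, close to hanging vertical. I'll grip firmly and tilt the tool 23° (0.40 rad) about −y of the frame, easing outward for reach.

Request:
{"op": "play_rows", "data": {
  "targets": [
    [1,0,0,0,0,0,0],
    [1,0,0,0,0,0,0],
    [1,0.006,0.0006,0,0.0048,-0.0498,0],
    [1,0.006,0.0006,0,0.0048,-0.0498,0],
    [1,0.006,0.0006,0,0.0048,-0.0498,0],
    [1,0.006,0.0006,0,0.0048,-0.0498,0],
    [1,0.006,0.0006,0,0.0048,-0.0498,0],
    [1,0.006,0.0006,0,0.0048,-0.0498,0],
    [1,0.006,0.0006,0,0.0048,-0.0498,0],
    [1,0.006,0.0006,0,0.0048,-0.0498,0],
    [1,0,0,0,0,0,0],
    [1,0,0,0,0,0,0]
  ]
}}

```text
time_s: 16.55
position: [0.4742, 0.1857, 0.1655]
tcp_rot: [[0.917, 0.096, 0.387], [0.088, -0.995, 0.037], [0.389, -0.0, -0.921]]
force: [-0.2, 0.5, -4.1]
opening: 0.454
```

```bash
python3 ang.py a3;python3 st.py
```

```text
alpha [np.float64(103.0), np.float64(104.0), np.float64(105.0), np.float64(106.0)] 1.0 bottom z 0.018130104962759436 16.55
[ 0.9   0.35 -3.84] [-0.08   0.562 -0.012] 0.453 [0.4744 0.1858 0.1656] [  9.8  21.7 118.5  -5.7  17.1  99.5] 16.6
```

View pics/a3.png

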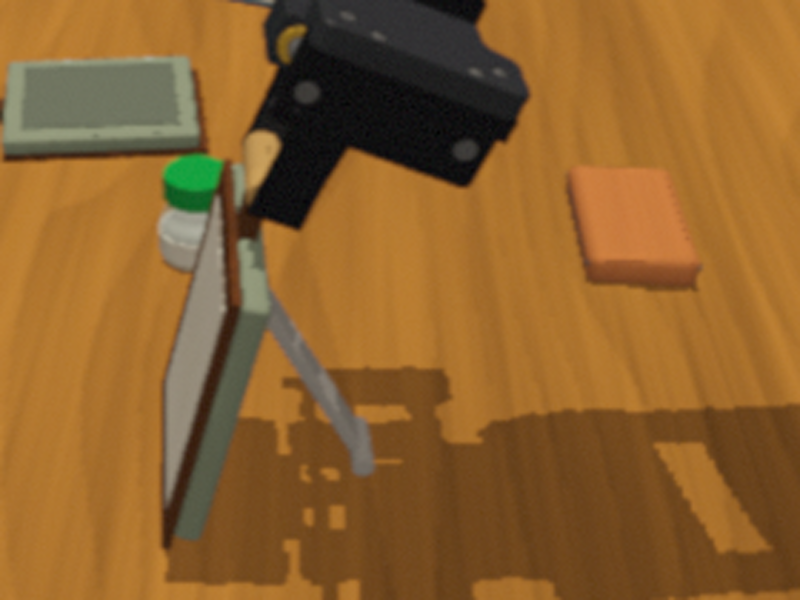

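The frame hangs upright, leaning back about 105° with the leg open, and the dowel sits near the finger's front edge. I'll lower it slowly and watch the force.

Request:
{"op": "play_rows", "data": {
  "targets": [
    [1,0,0,-0.005,0,0,0],
    [1,0,0,-0.004,0,0,0],
    [1,0,0,-0.002,0,0,0],
    [1,0,0,0,0,0,0]
  ]
}}

```text
time_s: 17.1
position: [0.4741, 0.1857, 0.1542]
tcp_rot: [[0.917, 0.096, 0.387], [0.088, -0.995, 0.037], [0.389, -0.0, -0.921]]
force: [0.6, -0.1, -3.8]
opening: 0.458
```

Request:
{"op": "play_rows", "data": {
  "targets": [
    [1,0,0,-0.002,0,0,0],
    [1,0,0,0,0,0,0]
  ]
}}

```text
time_s: 17.35
position: [0.4742, 0.1858, 0.1524]
tcp_rot: [[0.917, 0.096, 0.388], [0.088, -0.995, 0.037], [0.389, -0.0, -0.921]]
force: [-0.1, 0.6, -3.7]
opening: 0.453
```

Request:
{"op": "play_rows", "data": {
  "targets": [
    [1,0,0,-0.002,0,0,0],
    [1,0,0,0,0,0,0]
  ]
}}

```text
time_s: 17.6
position: [0.4742, 0.1857, 0.1504]
tcp_rot: [[0.917, 0.096, 0.387], [0.088, -0.995, 0.037], [0.389, -0.0, -0.921]]
force: [0.1, -0.6, -3.4]
opening: 0.455
```

Request:
{"op": "play_rows", "data": {
  "targets": [
    [1,0,0,-0.0015,0,0,0],
    [1,0,0,0,0,0,0]
  ]
}}

```text
time_s: 17.85
position: [0.4742, 0.1858, 0.1489]
tcp_rot: [[0.917, 0.096, 0.388], [0.088, -0.995, 0.037], [0.389, -0.0, -0.921]]
force: [-0.1, 0.9, -3.4]
opening: 0.453
```

Request:
{"op": "play_rows", "data": {
  "targets": [
    [1,0,0,-0.0015,0,0,0],
    [1,0,0,0,0,0,0]
  ]
}}

```text
time_s: 18.1
position: [0.4742, 0.1858, 0.1474]
tcp_rot: [[0.917, 0.096, 0.388], [0.088, -0.995, 0.037], [0.389, -0.0, -0.921]]
force: [0.5, 0.2, -3.8]
opening: 0.451
```

Request:
{"op": "play_rows", "data": {
  "targets": [
    [1,0,0,-0.0015,0,0,0],
    [1,0,0,0,0,0,0]
  ]
}}

```text
time_s: 18.35
position: [0.4745, 0.1858, 0.1462]
tcp_rot: [[0.916, 0.096, 0.388], [0.088, -0.995, 0.038], [0.39, -0.0, -0.921]]
force: [-0.6, 0.4, -2.0]
opening: 0.451
```

```bash
python3 ang.py a4;python3 st.py
```

```text
alpha [np.float64(104.0), np.float64(105.0), np.float64(106.0), np.float64(107.0)] 1.0 bottom z -0.0003348085978008286 18.35
[-1.18  0.19 -1.59] [-0.008  0.474  0.036] 0.4487 [0.4745 0.1858 0.1462] [  9.8  24.1 119.6  -7.2  13.5 101.1] 18.4
```

Contact: the load has dropped to about 1.6–2 N. I'll ease down 1 mm more, release, and withdraw.

Request:
{"op": "play_rows", "data": {
  "targets": [
    [1,0,0,-0.0012,0,0,0],
    [1,0,0,0,0,0,0]
  ]
}}

```text
time_s: 18.65
position: [0.4754, 0.186, 0.1463]
tcp_rot: [[0.915, 0.096, 0.392], [0.088, -0.995, 0.038], [0.393, -0.0, -0.919]]
force: [-3.4, -0.4, 8.6]
opening: 0.455
```

```bash
python3 st.py
```

```text
[-3.36 -0.44  8.62] [-0.182  0.365 -0.022] 0.4552 [0.4754 0.186  0.1463] [  9.8  24.2 119.6  -7.4  13.2 101.2] 18.65
```

Request:
{"op": "play_rows", "data": {
  "targets": [
    [1,0,0,0.0008,0,0,0],
    [1,0,0,0,0,0,0],
    [0.55,0,0,0,0,0,0],
    [0.53,0,0,0,0,0,0],
    [0.5,0,0,0,0,0,0],
    [0.4,0,0,0,0,0,0],
    [0.3,0,0,0,0,0,0],
    [0.3,0,0,0,0,0,0],
    [0.3,0,0,0,0,0,0]
  ]
}}

```text
time_s: 19.77
position: [0.4743, 0.1858, 0.1456]
tcp_rot: [[0.917, 0.096, 0.388], [0.088, -0.995, 0.037], [0.39, -0.0, -0.921]]
force: [-0.6, -0.1, 0.7]
opening: 0.693
```

Request:
{"op": "play_rows", "data": {
  "targets": [
    [0.3,-0.004,0,0.01,0,0,0],
    [0.3,-0.006,0,0.015,0,0,0],
    [0.3,-0.008,0,0.02,0,0,0],
    [0.3,-0.01,0,0.03,0,0,0],
    [0.3,-0.01,0,0.04,0,0,0],
    [0.3,-0.01,0,0.04,0,0,0],
    [0.3,0,0,0,0,0,0],
    [0.3,0,0,0,0,0,0]
  ]
}}

```text
time_s: 20.78
position: [0.4256, 0.1857, 0.3005]
tcp_rot: [[0.917, 0.096, 0.387], [0.088, -0.995, 0.037], [0.389, -0.0, -0.921]]
force: [0.3, -0.1, 0.2]
opening: 0.7
```

```bash
python3 st.py; python3 - <<'E'
from h import *
t=bot.capture("top");s=bot.capture("side")
cv2.imwrite("pics/f.png",np.hstack([cv2.resize(t[130:340,80:360],(400,300)),cv2.resize(s[130:360,180:487],(400,300))]))
E
```

```text
[ 0.31 -0.11  0.24] [0.015 0.273 0.044] 0.6998 [0.4256 0.1857 0.3005] [ 11.2   3.7 113.3  -3.4  40.3  97.9] 20.775
```

View pics/f.png

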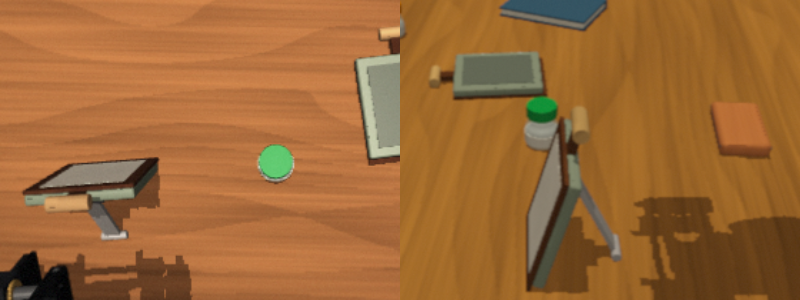

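The frame stands, leaning back on its open leg, and the gripper is clear. The other frame is where it was. I'll check that nothing moves for a second, then hand in.

Request:
{"op": "play_rows", "data": {
  "targets": [
    [0.3,0,0,0,0,0,0],
    [0.3,0,0,0,0,0,0],
    [0.3,0,0,0,0,0,0],
    [0.3,0,0,0,0,0,0],
    [0.3,0,0,0,0,0,0],
    [0.3,0,0,0,0,0,0],
    [0.3,0,0,0,0,0,0],
    [0.3,0,0,0,0,0,0]
  ]
}}

```text
time_s: 21.88
position: [0.4263, 0.1858, 0.3007]
tcp_rot: [[0.917, 0.096, 0.388], [0.088, -0.995, 0.037], [0.39, -0.0, -0.921]]
force: [-0.2, -0.3, 0.1]
opening: 0.696
```

```bash
python3 - <<'E'
from h import *
s=bot.capture("side");n=cv2.resize(s[130:360,180:487],(400,300));f=cv2.imread("pics/f.png")[:,400:]
d=cv2.absdiff(n,f).max(2);print("moved px",(d[80:]>40).sum())
s0=cv2.imread("pics/side0.png");print("sample diff px",(cv2.absdiff(s,s0)[160:210,195:300].max(2)>40).sum())
print(bot.hand_in())
E
```

```text
moved px 1
sample diff px 0
the job is handed in; nothing more can be done
None
```

The legged frame now stands on its open leg, leaning back about 15–16° with nothing touching it, and I handed the job in at about 22 s.

**What I did:** I swung the leg open by its foot bar with the frame still lying face down. I kept going until the leg hit its stop, then set the frame back on the table. After that I lifted the frame by its dowel, tilted it back, lowered it until the lip and foot met the table, and let go.

**Last checks:** With the gripper withdrawn and reading about 0 N, the frame did not move over one second (1 pixel changed in the side view). The other frame's part of the side view matches the first picture exactly.

**What did not go as planned:**
- **Leg opening:** the frame slid about 4 mm. It also rose about 2 mm off the table while I tested the stop. The leg then measured 0.75 rad.
- **Standing up:** in the firm pinch the dowel stopped turning at about 60°, so the frame came off the table instead of pivoting on its bottom edge. I eased the grip until it hung near vertical, gripped again, and tilted the tool 23° for the lean.
- **Setting down:** it briefly pressed on the table with about 12 N, so I eased up slightly before releasing.

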